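# Daily temperature check of the water bath

### The arm

A 6-joint arm with a two-finger parallel gripper is mounted at the origin on the work surface. World frame = base frame: x ahead of the robot, y to its left, z up, the work surface at z = 0. Lengths are in mm, angles in rad, forces in N, time in s.
With the tool pointing down it reaches from about 350 to 775 mm from the base axis. Payload 7.3 kg.
Tool frame: the origin (TCP) lies at the very end of the fingers, on their centre line; the grasp point (between the pads) lies bot.grip_point_offset behind it (bot.grip_point_offset is the distance from the TCP to the grasp point, in mm); z points along the fingers, y is the line along which they close (so a half turn about z gives the same grasp; the last joint's range is limited). The gripper opens to 92 mm and grips with 3 to 60 N. Pads are 19 mm wide; open, the fingers measure 130 mm over their backs; the gripper's body (75 mm by 190 mm) begins 47 mm behind the grasp point.
Start: joints at [-0.146, 0.342, 1.524, -0, 1.275, -0.146], TCP at [525.019, 0.019, 226.741] pointing down, gripper open.
Joint ranges: [-2.53, 2.53], [-0.77, 2.02], [0.04, 2.7], [-1, 4.14], [0.28, 2.66], [-3.11, 3.11]. Speed limits (rad/s): [2.57, 2.57, 3.14, 3.14, 3.14, 3.14].

### API

Orientations are given as [roll, pitch, yaw] about the fixed x, y, z axes, in that order (R = Rz(yaw) Ry(pitch) Rx(roll)).
In Python, from plant import bot gives the robot as it stands. The module is installed in compiled form; this text tells all that it offers.
- The arm moves only by the tool carry_out, never from a script. Its argument "plan" is a list of rows, each an object of numbers: "tx", "ty", "tz": the shift along the world's x, y, z in mm; "rx", "ry", "rz": the turn, a rotation vector about the world's x, y, z in rad. A call has 1 to 12 rows; each row shifts and turns the commanded pose from where the row before left it; what a row does not reach is not made up. A row lasts 1/10 s, in which the tool goes at most 50 mm and 8.59 degrees, less where a joint would pass 70% of its speed; a pose out of reach is approached as far as the arm can. A call with a gripper value outside its range is refused whole. "gripper" is the closure, from 0 (fully open) to 1 (shut), set as the call begins (left out, the last holds). The fingers move at their own pace and stop on an object; the grip force is fixed at half the most. Time passes only in rows, so rows that do not move let the fingers close. It gives the time, the measured TCP pose, the force, the opening and the grip force at its end, in the units of the state.
- bot.get_obs(): the state, without advancing time (a new reading comes with each control period).
- bot.capture(name): name is "scene" or "side" or "wrist"; returns the picture (400x640x3 uint8, red, green, blue); there is no depth.
- bot.camera_model(name): a dict with "camera_matrix" (3x3 intrinsics, pixels), "R" (3x3) and "t" (3): a world point X has camera coordinates R X + t. Camera axes: x right, y down, z forward; pixel columns grow to the right and rows downward; lengths in mm; the calibration is good to about 2 mm. The wrist camera is an equidistant fisheye: a pixel r from the principal point sees the ray r / f radians off the axis. A picture is of the moment at which its call begins: read the wrist's pose just before it. camera_model takes no time and is no camera call; for the wrist camera it gives the pose at the moment of the call.
- bot.close_job(): hands the job in; it is judged then, once.
The state is a dict: "time": time; "joint_positions": joint angles; "dq": joint speeds; "tau": joint torques, N m; "tool_pos": TCP position; "tcp_rot": TCP orientation; "contact_force": force on the tool from outside, world axes, zero at the start; "moment": the same for the moment, N m; "grip_width": finger opening in mm; "finger_force": force on a finger pad.
Only numpy, scipy, OpenCV 4.12 (cv2) and the standard library are available. Lean on these libraries where they do the work, as an engineer would, in place of code of your own. Each camera call takes 0.05 s, during which the arm holds its last target. There are 200 camera calls.

### The job

Check the temperature of the small covered water bath: pull the rubber stopper out of the thermometer port in its cover and set it down on the bench, then take the stick thermometer out of its stand and lower its stem upright through the port until the black ring on the stem is level with the top of the port. The stem must hang free in the middle of the port: the thermometer must not touch the bath at any moment. Finish while still holding the thermometer there, quite still, and leave the bottles on the bench alone.

Things in the scene. Friction and masses are not known exactly. Their poses are not given: they have to be found in the camera images.
- water_bath: Fixed water bath 190 (x) x 320 (y) mm. Origin: bench level, mid footprint; z up. Flat steel cover, top 138 mm high, over y = -160 to +70 mm; control head, to 140 mm high, at y = +72 to +160. Black bail handle on the cover at y = 0, x = -45 to +45, top 165 mm high. Thermometer port at x = +10, y = -110 mm. Under the cover the space is clear down to 22 mm above the bench.
- port (a point): Centre of the top opening of the thermometer port, 150 mm above the bench; z up along the bore. The port is an upright round metal ferrule in the bath's cover: outside diameter 34 mm, bore 20 mm, open right through, standing 12 mm above the cover and 12 mm below. The stopper is in it at the start.
- stopper: Loose black rubber stopper, 20-40 g, 54 mm high, sitting loosely (not jammed) in the port. Origin: centre of underside, z up. Plug 16 mm diameter, z = 0-15 mm, inside the bore; flange 30 mm diameter, z = 15-20, resting on the port's top; flat finger tab above, z = 20-54, 28 mm wide along x, 14 mm thick along y: pinch it across the thickness. Random yaw. On the bench it may stand or topple.
- thermometer: Loose stick thermometer, 50-90 g, hanging upright in the stand. Origin: tip of the stem; z up to the handle. Steel stem 6 mm diameter, z = 0-110 mm, black ring 10 mm diameter, 4 mm high, at z = 60. White flat-sided handle z = 110-185, 20 mm thick along x (display on -x face), 30 mm wide along y; its underside rests on the stand's top plate.
- tip (a point): Tip (lower end) of the thermometer's stem.
- ring (a point): Centre of the black immersion ring on the thermometer's stem, 60 mm above the tip.
- stand: Fixed thermometer stand. Origin: bench level, middle of base; z up. Base 100 x 100 x 14 mm, pillars at y = -38 and +38 mm, top plate 50 (x) x 100 (y) mm, top 128 mm above the bench, 16 mm hole in the middle for the stem (tip hangs 18 mm above the bench). Lift the thermometer 115 mm straight up to clear it.
- reagent_a: Bystander: square white reagent bottle with a dark teal cap, 46 x 46 x 90 mm, beyond the work. Origin: centre of its underside. Leave it.
- reagent_b: Bystander: another such bottle. Origin: centre of its underside. Leave it.
- serum_bottle: Bystander: small round amber bottle with a black cap, 40 mm diameter, 75 mm high, beyond the work. Origin: centre of its underside. Leave it.
Mind the look-alikes: they are no part of the job. Of the things shaped like the thermometer, the white one is meant. Leave any yellow look-alike of the stopper alone.

How it is judged (in metres and radians):
On the way, in this order (a step that is already met when the one before it is completed fails the run):
1. the stopper is out of the port, down on the bench and let go (height (world z) of stopper below 0.03 m and contact force between stopper and water_bath below 0.05 N and contact force between stopper and the fingers below 0.05 N and horizontal distance between stopper and port above 0.05 m), for 0.2 s.
2. the thermometer is lifted clear of its stand in the fingers (height (world z) of tip above 0.13 m and contact force between thermometer and the fingers above 0.5 N and contact force between thermometer and stand below 0.05 N), for 0.1 s.
At the end, for the whole second after the job is handed in: Thermometer held still and upright (0.1 rad) in the fingers, ring within 6 mm of the port's top, ring and tip within 4 mm of its axis, not touching the bath. Stopper at rest on the bench (under 30 mm high, over 50 mm from the port), let go; bottles upright (all of step 1 and horizontal distance between each of ring, tip and port below 0.004 m and z of ring in the frame of port between -0.006 and 0.006 m and angle between each of thermometer, reagent_a, reagent_b, serum_bottle's own z axis and vertical below 0.1 rad and contact force between thermometer and water_bath below 0.05 N and contact force between thermometer and the fingers above 0.5 N and linear speed of each of thermometer, stopper below 0.02 m/s and angular speed of thermometer below 0.2 rad/s); the arm keeps its last pose, push and grip.
It fails at once if the thermometer touches the bath (port, cover or any other part) (contact force between thermometer and water_bath above 0.1 N).
It fails at once if a bystander is pushed or knocked over (reagent_a) (distance of reagent_a from where it was at the start of the episode above 0.02 m or angle between reagent_a's own z axis and vertical above 0.2 rad).
It fails at once if a bystander is pushed or knocked over (reagent_b) (distance of reagent_b from where it was at the start of the episode above 0.02 m or angle between reagent_b's own z axis and vertical above 0.2 rad).
It fails at once if a bystander is pushed or knocked over (serum_bottle) (distance of serum_bottle from where it was at the start of the episode above 0.02 m or angle between serum_bottle's own z axis and vertical above 0.2 rad).
It also fails if it takes over 67 s, if anything falls off the work surface, if the arm or the gripper's body presses on something with over 40 N, if the wrist force passes 120 N, or if a joint passes its speed limit or range.

## Working session

There is one attempt and no reset: what is moved stays moved. The work goes in short steps, Python scripts to look and compute and a tool call to move; the robot and the scene stay as the last step left them, time stands still between calls to the robot, and variables do not carry over. Pictures are saved under pics/ and viewed, at most 10 in all, crops included, and the job is handed in when it is done.

Besides the shell and the picture viewer there is one more tool, called as name(argument=value, ...), one argument or row to a line, values as JSON. carry_out: Moves the arm, as the interface text tells. Its arguments: {"type":"object","properties":{"plan":{"type":"array"},"gripper":{"type":"number"}},"required":["plan"]}

```bash
mkdir -p pics; cat > h.py <<'E'
import numpy as np, cv2
from plant import bot
def save(n,f):
    m=bot.camera_model(n); im=bot.capture(n); cv2.imwrite('pics/%s.png'%f,im[:,:,::-1]); np.savez('pics/%s.npz'%f,im=im,K=m['camera_matrix'],R=m['R'],t=m['t'],fish=(n=='wrist')); return im
def load(f): return np.load('pics/%s.npz'%f)
def ray(d,u,v):
    K=d['K']; x=(u-K[0,2])/K[0,0]; y=(v-K[1,2])/K[1,1]
    if d['fish']:
        th=np.hypot(x,y); s=np.sin(th)/th if th>1e-9 else 1; c=np.array([x*s,y*s,np.cos(th)])
    else: c=np.array([x,y,1.])
    r=d['R'].T@c; return -d['R'].T@np.ravel(d['t']), r/np.linalg.norm(r)
def onz(d,u,v,z):
    o,r=ray(d,u,v); return o+r*(z-o[2])/r[2]
def tri(*obs):
    A=np.zeros((3,3));b=np.zeros(3);L=[]
    for d,u,v in obs:
        o,r=ray(d,u,v);P=np.eye(3)-np.outer(r,r);A+=P;b+=P@o;L.append((P,o))
    X=np.linalg.solve(A,b); return X,[np.linalg.norm(P@(X-o)) for P,o in L]
def proj(d,X):
    c=d['R']@np.asarray(X,float)+np.ravel(d['t']);K=d['K']
    if d['fish']:
        r=np.hypot(c[0],c[1]);k=np.arctan2(r,c[2])/max(r,1e-9);x,y=c[0]*k,c[1]*k
    else: x,y=c[0]/c[2],c[1]/c[2]
    return K[0,0]*x+K[0,2],K[1,1]*y+K[1,2]
E
python3 - <<'E'
from h import *
for n in ['scene','side','wrist']: save(n,n+'0')
o=bot.get_obs(); print(o['tool_pos'],o['tcp_rot'],o['contact_force'],o['grip_width'],bot.grip_point_offset,o['time'])
for n in ['scene','side','wrist']:
    d=load(n+'0'); print(n,-d['R'].T@d['t'].ravel(), d['R'][2],d['K'][0,0])
E
```

```text
[5.24718960e+02 7.48213492e-02 2.26224347e+02] [-3.14049418e+00 -1.89711088e-04  1.57077191e+00] [ 0.14439428 -0.24622481 -0.29356802] 91.81149210759251 18.8 0.15
scene [517.55598665 806.63069269 982.00931926] [ 0.10097196 -0.69909888 -0.70785975] 503.70980346771944
side [ 519.54959907 -892.40409262  726.78862878] [ 0.10777037  0.80168169 -0.58795579] 511.846630547207
wrist [525.4542165   79.42994739 385.17209741] [-0.00156542 -0.29655695 -0.95501389] 309.70691628693146
```

View pics/scene0.png

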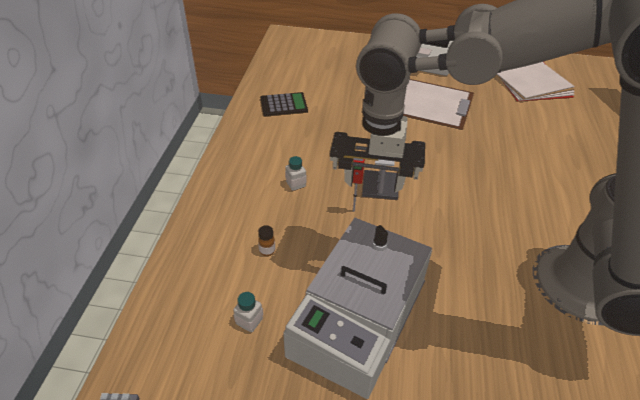

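View pics/side0.png

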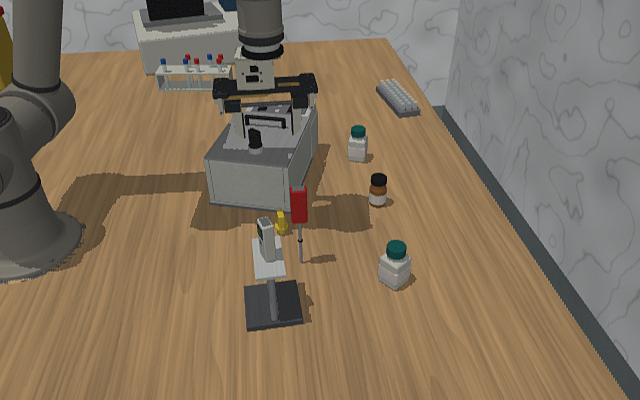

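View pics/wrist0.png

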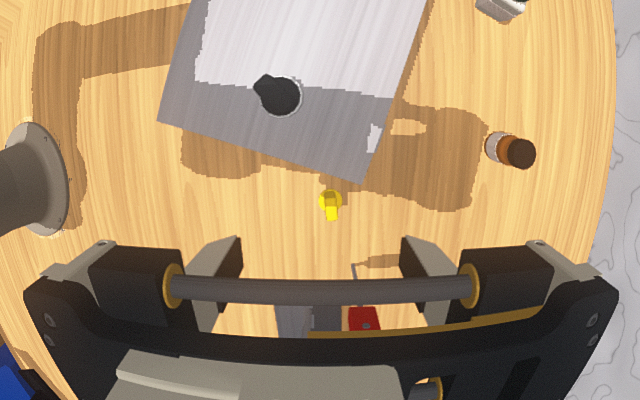

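The views show the bath at +y with the black stopper at scene (380,238), side (255,140) and wrist (277,95). The white thermometer in its stand is at side (266,240). The red look-alike is at side (299,205), and the yellow stopper is at side (282,222) and wrist (330,203). Next I'll take enlarged crops and a first measurement.

```bash
python3 - <<'E'
from h import *
s,c,w=load('side0'),load('scene0'),load('wrist0')
def crop(d,x,y,W,H,f): return cv2.resize(d['im'][y:y+H,x:x+W,::-1],(W*f,H*f),interpolation=cv2.INTER_NEAREST)
a=crop(s,225,120,100,75,4);b=crop(s,225,200,100,75,4);e=crop(c,340,210,100,75,4);g=crop(w,220,50,100,75,4)
cv2.imwrite('pics/m1.png',np.vstack([np.hstack([a,b]),np.hstack([e,g])]))
# coarse
print('stopper',tri((s,254,140),(c,380,238),(w,277,95)))
print('onz stopper top side',onz(s,254,131,189),onz(c,380,229,189))
print('thermo top',onz(s,265,219,203),'base corners',[onz(s,u,v,14).round(0) for u,v in [(244,290),(297,282),(303,319),(249,327)]])
print('red top',onz(s,299,188,185),'yellow',onz(s,282,222,20), onz(w,330,203,20))
print('bath corners',[onz(w,*p,138).round(0) for p in [(157,122),(362,182)]],[onz(c,*p,138).round(0) for p in [(431,241),(356,222)]])
print('bottles',[onz(s,*p,0).round(0) for p in [(358,160),(377,205),(395,285)]])
E
```

```text
stopper (array([493.76800389,  88.92874098, 162.57618921]), [np.float64(0.716916450636339), np.float64(1.0335366129730454), np.float64(0.594679531653416)])
onz stopper top side [496.40831733  81.95963085 189.        ] [495.68272348  87.62720691 189.        ]
thermo top [ 508.21492561 -238.45617818  203.        ] base corners [array([ 457., -209.,   14.]), array([ 557., -202.,   14.]), array([ 560., -293.,   14.]), array([ 465., -298.,   14.])]
red top [ 572.70574475 -134.55511455  185.        ] yellow [540.47342888 -25.40672929  20.        ] [536.54436043 -37.69737726  20.        ]
bath corners [array([383.,  74., 138.]), array([559.,  18., 138.])] [array([381.,  56., 138.]), array([550.,  30., 138.])]
bottles [array([757., 230.,   0.]), array([765.,  31.,   0.]), array([ 745., -222.,   -0.])]
```

View pics/m1.png

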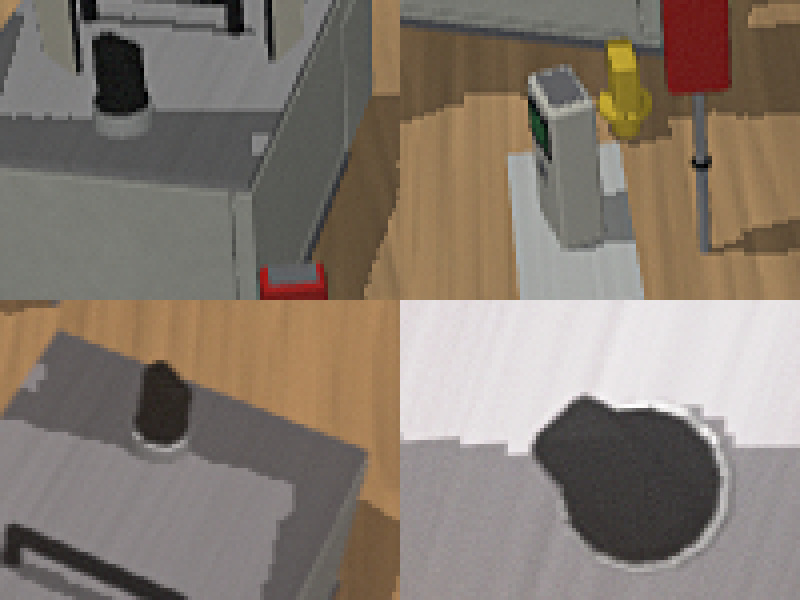

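The crops show the stopper tab turned to an intermediate yaw, and the thermometer handle nearly aligned with the world axes. I'll move so the wrist camera sits over the stopper.

carry_out(
  plan=[
    {"tx": -16,"ty": 10},
    {"tx": -15,"ty": 10},
    {},
    {},
  ],
)

```text
invalid input at $.plan[0]: expected keys tx, ty, tz, rx, ry, rz
```

```bash
python3 - <<'E'
from h import *
im=save('wrist','w1'); d=load('w1'); print(proj(d,[494,88,189]),proj(d,[494,88,150]))
u,v=map(int,proj(d,[494,88,170]))
x,y=u-50,max(v-50,0)
c=im[y:y+100,x:x+100,::-1]; print(x,y)
c=cv2.resize(c,(500,500),interpolation=cv2.INTER_CUBIC); g=np.clip((c/255.)**.4*255,0,255).astype('uint8')
cv2.imwrite('pics/w1c.png',g)
E
```

```text
(np.float64(270.86596271624154), np.float64(94.21170061728951)) (np.float64(279.0997048530885), np.float64(96.16835585867238))
225 45
```

View pics/w1c.png

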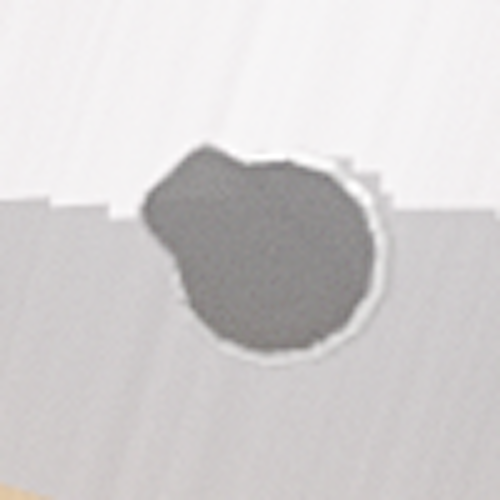

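The crop is still from the old pose because the move was refused: every row needs all six keys. It shows the tab's short end edge running up-right, about 45°. I'll move so the camera looks at the tab's broad side.

carry_out(
  plan=[
    {"tx": -25,"ty": -10,"tz": 0,"rx": 0,"ry": 0,"rz": 0},
    {"tx": -25,"ty": -10,"tz": 0,"rx": 0,"ry": 0,"rz": 0},
    {"tx": -20,"ty": -10,"tz": 0,"rx": 0,"ry": 0,"rz": 0},
    {"tx": 0,"ty": 0,"tz": 0,"rx": 0,"ry": 0,"rz": 0},
    {"tx": 0,"ty": 0,"tz": 0,"rx": 0,"ry": 0,"rz": 0},
  ],
)

```text
time: 0.7
tool_pos: [455.4, -30.1, 227.0]
tcp_rot: [3.141, -0.0, 1.57]
contact_force: [-0.1, 0.2, 0.1]
grip_width: 91.8
finger_force: 0.0
```

```bash
python3 - <<'E'
from h import *
im=save('wrist','w2'); d=load('w2')
u,v=map(int,proj(d,[494,88,170]))
x,y=u-50,max(v-50,0)
c=im[y:y+100,x:x+100,::-1]; print(x,y)
c=cv2.resize(c,(500,500),interpolation=cv2.INTER_CUBIC); g=np.clip((c/255.)**.4*255,0,255).astype('uint8')
cv2.imwrite('pics/w2c.png',g)
# dark blob contour in both wrist views
for f in ['w1','w2']:
    d=load(f);u,v=map(int,proj(d,[494,88,170])); m=(d['im'].max(2)<75).astype('uint8')
    n,l,s,c=cv2.connectedComponentsWithStats(m); k=l[v,u]; print(f,s[k],c[k])
    cn=cv2.findContours((l==k).astype('uint8'),cv2.RETR_EXTERNAL,cv2.CHAIN_APPROX_NONE)[0][0]
    print(cv2.approxPolyDP(cn,1.5,True).reshape(-1,2).tolist())
E
```

```text
325 3
w1 [ 254   75   46   40 1306] [277.28177642  94.43874426]
[[255, 83], [254, 89], [260, 95], [263, 106], [269, 112], [286, 114], [297, 104], [299, 94], [296, 86], [290, 80], [264, 75]]
w2 [ 354   30   47   46 1413] [375.57183298  54.61358811]
[[373, 30], [362, 39], [356, 49], [354, 58], [357, 66], [363, 72], [370, 75], [378, 75], [391, 69], [400, 61], [400, 57], [378, 31]]
```

View pics/w2c.png

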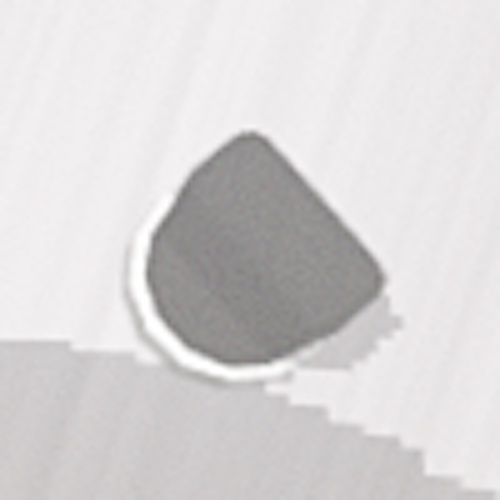

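The picture shows the tab's far broad edge running straight from (378,31) to (400,57), and the flange as a disc arc at lower left.

```bash
python3 - <<'E'
from h import *
d1,d2,s,c=load('w1'),load('w2'),load('side0'),load('scene0')
a,b=onz(d2,378,31,189),onz(d2,400.5,57.5,189); v=b-a; print('edge',a,b,np.hypot(*v[:2]),np.degrees(np.arctan2(v[1],v[0])))
mid=(a+b)/2; n=np.array([v[1],-v[0]])/np.hypot(*v[:2]); n=-n if n@[1,1]>0 else n
print('tab centre',mid[:2]+n*7)
from scipy.optimize import least_squares
def contour(d):
    u,vv=map(int,proj(d,[494,88,170])); m=(d['im'].max(2)<75).astype('uint8')
    l=cv2.connectedComponents(m)[1]
    return cv2.findContours((l==l[vv,u]).astype('uint8'),cv2.RETR_EXTERNAL,cv2.CHAIN_APPROX_NONE)[0][0].reshape(-1,2)
for d,sel in [(d1,lambda p:p[0]>272 or p[1]>108),(d2,lambda p:p[0]<362 or (p[1]>70 and p[0]<380))]:
    P=np.array([p for p in contour(d) if sel(p)])
    for z in (150,155,160):
        W=np.array([onz(d,p[0],p[1],z)[:2] for p in P])
        r=least_squares(lambda q:np.hypot(*(W-q[:2]).T)-q[2],[494,88,15]); print(z,r.x,np.sqrt(np.mean(r.fun**2)))
E
```

```text
edge [492.24010827  99.784649   189.        ] [506.80859139  82.98066624 189.        ] 22.239931133677754 -49.07582141792071
tab centre [494.2353101   86.79723956]
150 [494.36861687  88.12337491  14.13185969] 0.28098447611729693
155 [495.02987463  87.93853011  13.83151726] 0.27501275270045517
160 [495.69113239  87.75368532  13.53117483] 0.2690410292836119
150 [495.93814649  88.89068543  14.40658491] 0.29703791589832457
155 [495.08922979  88.0525453   14.10143715] 0.2907463105054199
160 [494.24031278  87.21440494  13.79628913] 0.2844547051125458
```

carry_out(
  plan=[
    {"tx": 7.9,"ty": 23.6,"tz": 0,"rx": 0,"ry": 0,"rz": 0.143},
    {"tx": 7.9,"ty": 23.6,"tz": 0,"rx": 0,"ry": 0,"rz": 0.143},
    {"tx": 7.9,"ty": 23.6,"tz": 0,"rx": 0,"ry": 0,"rz": 0.143},
    {"tx": 7.9,"ty": 23.6,"tz": 0,"rx": 0,"ry": 0,"rz": 0.143},
    {"tx": 8,"ty": 23.7,"tz": 0,"rx": 0,"ry": 0,"rz": 0.143},
    {"tx": 0,"ty": 0,"tz": -20,"rx": 0,"ry": 0,"rz": 0},
    {"tx": 0,"ty": 0,"tz": 0,"rx": 0,"ry": 0,"rz": 0},
    {"tx": 0,"ty": 0,"tz": 0,"rx": 0,"ry": 0,"rz": 0},
  ],
)

```text
time: 1.55
tool_pos: [494.8, 88.4, 206.5]
tcp_rot: [-3.141, -0.001, 2.286]
contact_force: [-0.4, 0.7, -0.3]
grip_width: 92.0
finger_force: 0.0
```

Everything tracks well. Descend and close (about 0.6 s of closing allowed).

carry_out(
  plan=[
    {"tx": 0,"ty": 0,"tz": -24,"rx": 0,"ry": 0,"rz": 0},
    {"tx": 0,"ty": 0,"tz": -24,"rx": 0,"ry": 0,"rz": 0},
    {"tx": 0,"ty": 0,"tz": 0,"rx": 0,"ry": 0,"rz": 0},
  ],
)

```text
time: 1.85
tool_pos: [493.4, 87.7, 157.0]
tcp_rot: [-3.138, -0.003, 2.285]
contact_force: [-0.3, 0.2, 0.6]
grip_width: 92.0
finger_force: 0.0
```

carry_out(
  plan=[
    {"tx": 0,"ty": 0,"tz": 0,"rx": 0,"ry": 0,"rz": 0},
    {"tx": 0,"ty": 0,"tz": 0,"rx": 0,"ry": 0,"rz": 0},
    {"tx": 0,"ty": 0,"tz": 0,"rx": 0,"ry": 0,"rz": 0},
    {"tx": 0,"ty": 0,"tz": 0,"rx": 0,"ry": 0,"rz": 0},
    {"tx": 0,"ty": 0,"tz": 0,"rx": 0,"ry": 0,"rz": 0},
    {"tx": 0,"ty": 0,"tz": 0,"rx": 0,"ry": 0,"rz": 0},
    {"tx": 0,"ty": 0,"tz": 0,"rx": 0,"ry": 0,"rz": 0},
    {"tx": 0,"ty": 0,"tz": 0,"rx": 0,"ry": 0,"rz": 0},
  ],
  gripper=1,
)

```text
time: 2.65
tool_pos: [494.6, 88.1, 158.7]
tcp_rot: [3.142, -0.0, 2.286]
contact_force: [-0.0, -0.1, 0.4]
grip_width: 32.1
finger_force: 0.0
```

carry_out(
  plan=[
    {"tx": 0,"ty": 0,"tz": 0,"rx": 0,"ry": 0,"rz": 0},
    {"tx": 0,"ty": 0,"tz": 0,"rx": 0,"ry": 0,"rz": 0},
    {"tx": 0,"ty": 0,"tz": 0,"rx": 0,"ry": 0,"rz": 0},
    {"tx": 0,"ty": 0,"tz": 0,"rx": 0,"ry": 0,"rz": 0},
    {"tx": 0,"ty": 0,"tz": 0,"rx": 0,"ry": 0,"rz": 0},
  ],
)

```text
time: 3.15
tool_pos: [494.7, 88.1, 158.7]
tcp_rot: [3.141, 0.0, 2.286]
contact_force: [0.2, -0.2, 0.2]
grip_width: 13.7
finger_force: 30.0
```

carry_out(
  plan=[
    {"tx": 0,"ty": 0,"tz": 10,"rx": 0,"ry": 0,"rz": 0},
    {"tx": 0,"ty": 0,"tz": 15,"rx": 0,"ry": 0,"rz": 0},
    {"tx": 0,"ty": 0,"tz": 20,"rx": 0,"ry": 0,"rz": 0},
    {"tx": 0,"ty": 0,"tz": 15,"rx": 0,"ry": 0,"rz": 0},
    {"tx": 0,"ty": 0,"tz": 0,"rx": 0,"ry": 0,"rz": 0},
  ],
)

```text
time: 3.65
tool_pos: [495.9, 88.2, 221.3]
tcp_rot: [3.138, 0.003, 2.286]
contact_force: [0.8, 0.6, -0.5]
grip_width: 14.1
finger_force: 30.0
```

carry_out(
  plan=[
    {"tx": -13,"ty": -34,"tz": 0,"rx": 0,"ry": 0,"rz": 0},
    {"tx": -13,"ty": -34,"tz": 0,"rx": 0,"ry": 0,"rz": 0},
    {"tx": -13,"ty": -34,"tz": 0,"rx": 0,"ry": 0,"rz": 0},
    {"tx": -13,"ty": -34,"tz": 0,"rx": 0,"ry": 0,"rz": 0},
    {"tx": -13,"ty": -32,"tz": 0,"rx": 0,"ry": 0,"rz": 0},
    {"tx": 0,"ty": 0,"tz": -40,"rx": 0,"ry": 0,"rz": 0},
    {"tx": 0,"ty": 0,"tz": -40,"rx": 0,"ry": 0,"rz": 0},
    {"tx": 0,"ty": 0,"tz": -40,"rx": 0,"ry": 0,"rz": 0},
    {"tx": 0,"ty": 0,"tz": -40,"rx": 0,"ry": 0,"rz": 0},
    {"tx": 0,"ty": 0,"tz": 0,"rx": 0,"ry": 0,"rz": 0},
    {"tx": 0,"ty": 0,"tz": 0,"rx": 0,"ry": 0,"rz": 0},
  ],
)

```text
time: 4.75
tool_pos: [429.4, -79.8, 58.9]
tcp_rot: [-3.141, -0.001, 2.286]
contact_force: [-0.5, 0.9, -0.2]
grip_width: 13.8
finger_force: 30.0
```

Lower 34 mm to about 1 mm above the bench, then release.

carry_out(
  plan=[
    {"tx": 0,"ty": 0,"tz": -20,"rx": 0,"ry": 0,"rz": 0},
    {"tx": 0,"ty": 0,"tz": -10,"rx": 0,"ry": 0,"rz": 0},
    {"tx": 0,"ty": 0,"tz": -4.5,"rx": 0,"ry": 0,"rz": 0},
    {"tx": 0,"ty": 0,"tz": 0,"rx": 0,"ry": 0,"rz": 0},
    {"tx": 0,"ty": 0,"tz": 0,"rx": 0,"ry": 0,"rz": 0},
  ],
)

```text
time: 5.25
tool_pos: [430.1, -80.1, 25.0]
tcp_rot: [3.141, 0.001, 2.286]
contact_force: [-1.2, 0.8, 0.0]
grip_width: 14.0
finger_force: 30.0
```

carry_out(
  plan=[
    {"tx": 0,"ty": 0,"tz": 0,"rx": 0,"ry": 0,"rz": 0},
    {"tx": 0,"ty": 0,"tz": 0,"rx": 0,"ry": 0,"rz": 0},
    {"tx": 0,"ty": 0,"tz": 0,"rx": 0,"ry": 0,"rz": 0},
    {"tx": 0,"ty": 0,"tz": 0,"rx": 0,"ry": 0,"rz": 0},
    {"tx": 0,"ty": 0,"tz": 0,"rx": 0,"ry": 0,"rz": 0},
    {"tx": 0,"ty": 0,"tz": 0,"rx": 0,"ry": 0,"rz": 0},
  ],
  gripper=0,
)

```text
time: 5.85
tool_pos: [429.6, -79.9, 24.2]
tcp_rot: [3.142, -0.0, 2.286]
contact_force: [-0.1, 0.8, -0.2]
grip_width: 57.1
finger_force: 0.0
```

carry_out(
  plan=[
    {"tx": 0,"ty": 0,"tz": 20,"rx": 0,"ry": 0,"rz": 0},
    {"tx": 0,"ty": 0,"tz": 40,"rx": 0,"ry": 0,"rz": 0},
    {"tx": 0,"ty": 0,"tz": 40,"rx": 0,"ry": 0,"rz": 0},
    {"tx": 0,"ty": 0,"tz": 40,"rx": 0,"ry": 0,"rz": 0},
    {"tx": 0,"ty": 0,"tz": 40,"rx": 0,"ry": 0,"rz": 0},
    {"tx": 0,"ty": 0,"tz": 20,"rx": 0,"ry": 0,"rz": 0},
    {"tx": 0,"ty": 0,"tz": 0,"rx": 0,"ry": 0,"rz": 0},
    {"tx": 0,"ty": 0,"tz": 0,"rx": 0,"ry": 0,"rz": 0},
  ],
)

```text
time: 6.65
tool_pos: [429.3, -79.8, 223.9]
tcp_rot: [3.142, -0.0, 2.286]
contact_force: [0.5, 0.7, -0.3]
grip_width: 91.6
finger_force: 0.0
```

```bash
python3 - <<'E'
from h import *
a=save('side','s2'); b=save('wrist','w3'); c=save('scene','c2')
f=lambda i,x,y,W,H,k: cv2.resize(i[y:y+H,x:x+W,::-1],(W*k,H*k),interpolation=cv2.INTER_NEAREST)
cv2.imwrite('pics/m2.png',np.vstack([np.hstack([f(a,180,110,160,90,3)[:, :400],f(a,220,200,133,90,3)[:,:399]]),np.hstack([cv2.resize(b[:,:,::-1],(432,270)),f(c,330,190,122,90,3)[:,:367]])]))
E
```

```text
Traceback (most recent call last):
ValueError: all the input array dimensions except for the concatenation axis must match exactly, but along dimension 1, the array at index 0 has size 799 and the array at index 1 has size 798
```

```bash
python3 - <<'E'
from h import *
a,b,c=[load(n)['im'] for n in ('s2','w3','c2')]
f=lambda i,x,y,W,H: cv2.resize(i[y:y+H,x:x+W,::-1],(400,280),interpolation=cv2.INTER_NEAREST)
cv2.imwrite('pics/m2.png',np.vstack([np.hstack([f(a,180,110,160,112),f(a,220,190,140,98)]),np.hstack([f(b,0,0,640,400),f(c,330,180,120,84)])]))
E
```

```text
(no output)
```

View pics/m2.png

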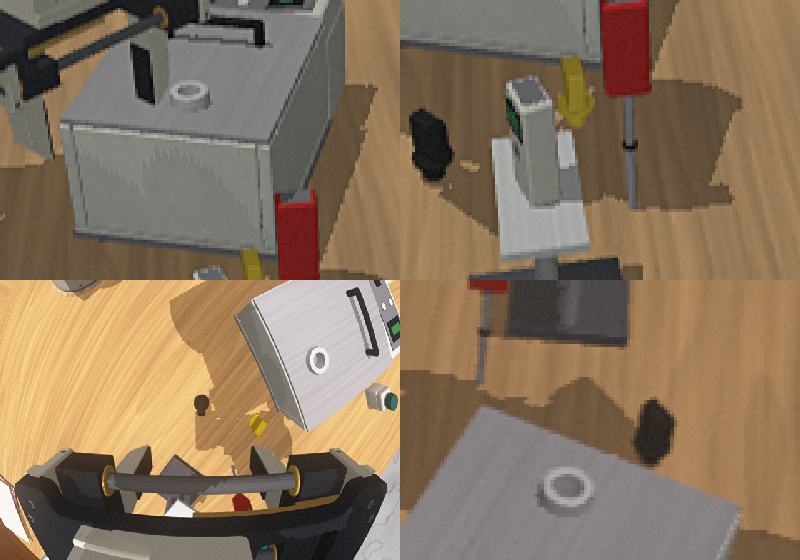

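The picture shows the stopper standing on the bench at side (239,240), the port open, and the thermometer undisturbed. Next I'll move the wrist camera over the thermometer.

carry_out(
  plan=[
    {"tx": 12,"ty": -37,"tz": 10,"rx": 0,"ry": 0,"rz": -0.129},
    {"tx": 12,"ty": -37,"tz": 10,"rx": 0,"ry": 0,"rz": -0.129},
    {"tx": 12,"ty": -37,"tz": 5,"rx": 0,"ry": 0,"rz": -0.129},
    {"tx": 12,"ty": -37,"tz": 0,"rx": 0,"ry": 0,"rz": -0.129},
    {"tx": 12,"ty": -36,"tz": 0,"rx": 0,"ry": 0,"rz": -0.129},
    {"tx": 12,"ty": -36,"tz": 0,"rx": 0,"ry": 0,"rz": 0},
    {"tx": 0,"ty": 0,"tz": 0,"rx": 0,"ry": 0,"rz": 0},
    {"tx": 0,"ty": 0,"tz": 0,"rx": 0,"ry": 0,"rz": 0},
  ],
)

```text
time: 7.6
tool_pos: [501.1, -299.9, 247.2]
tcp_rot: [-3.139, -0.003, 1.64]
contact_force: [-0.1, 1.1, 0.7]
grip_width: 92.1
finger_force: 0.0
```

```bash
python3 - <<'E'
from h import *
im=save('wrist','w4'); d=load('w4'); print(proj(d,[508,-238,203]))
u,v=map(int,proj(d,[508,-238,185])); x,y=max(u-60,0),max(v-60,0)
print(x,y); cv2.imwrite('pics/w4c.png',cv2.resize(im[y:y+120,x:x+120,::-1],(600,600),interpolation=cv2.INTER_NEAREST))
E
```

```text
(np.float64(337.1554602862441), np.float64(134.48005524773623))
275 72
```

View pics/w4c.png

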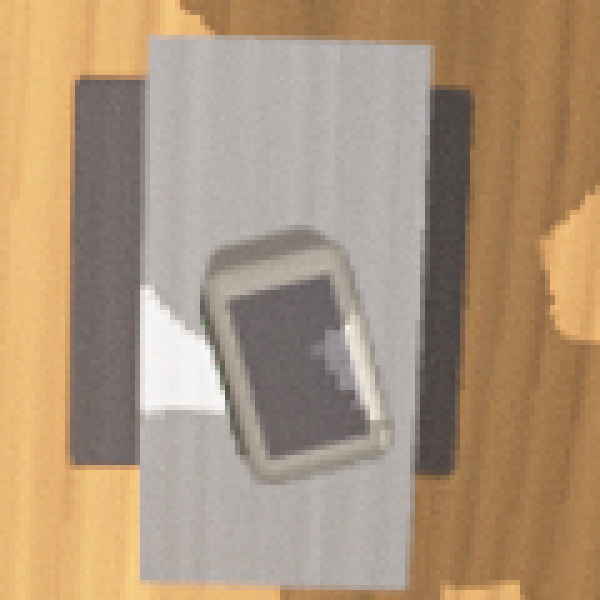

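The crop shows the handle turned about 14° relative to the stand plate. Its grey top inset has corners at crop (230,300), (332,275), (372,437) and (268,460). I'll take a second view from another place for the height.

carry_out(
  plan=[
    {"tx": -25,"ty": 0,"tz": 0,"rx": 0,"ry": 0,"rz": 0},
    {"tx": -25,"ty": 0,"tz": 0,"rx": 0,"ry": 0,"rz": 0},
    {"tx": 0,"ty": 0,"tz": 0,"rx": 0,"ry": 0,"rz": 0},
    {"tx": 0,"ty": 0,"tz": 0,"rx": 0,"ry": 0,"rz": 0},
  ],
)

```text
time: 8.05
tool_pos: [451.7, -298.9, 249.8]
tcp_rot: [3.141, 0.0, 1.641]
contact_force: [0.1, 1.2, 0.7]
grip_width: 92.1
finger_force: 0.0
```

```bash
python3 - <<'E'
from h import *
save('wrist','w5'); R={}
for f in ('w4','w5'):
    d=load(f); im=d['im'].astype(int); u,v=map(int,proj(d,[505,-240,203]))
    m=(im.max(2)<125).astype('uint8'); n,l,s,c=cv2.connectedComponentsWithStats(m,connectivity=4)
    k=[i for i in range(1,n) if 300<s[i,4]<1500 and np.hypot(*(c[i]-[u,v]))<40]
    for i in k:
        cn=cv2.findContours((l==i).astype('uint8'),0,1)[0][0]; hull=cv2.convexHull(cn)
        r=cv2.minAreaRect(hull); print(f,(u,v),s[i],r); R[f]=(d,)+r[0]
        B=np.array([onz(d,*p,203) for p in cv2.boxPoints(r)]); e=np.roll(B,-1,0)-B
        print(B.mean(0),[(round(np.hypot(*q[:2]),1),round(np.degrees(np.arctan2(q[1],q[0])),1)) for q in e[:2]])
if len(R)==2: print(tri(*R.values()))
d=load('w4'); print('plate',np.mean([onz(d,275+a/5,72+b/5,128) for a,b in [(148,35),(433,45),(407,588),(140,578)]],0))
print('tcp',bot.get_obs()['tool_pos'],bot.get_obs()['tcp_rot'])
E
```

```text
w4 (332, 137) [289  88  15  77 970] ((295.9404296875, 125.99165344238281), (12.983628273010254, 76.185546875), 0.8550974130630493)
[ 480.62687525 -234.4067678   203.        ] [(np.float64(50.7), np.float64(92.3)), (np.float64(8.4), np.float64(2.0))]
w4 (332, 137) [358  89  12  79 647] ((363.3065185546875, 127.9661636352539), (8.648253440856934, 78.10225677490234), 2.7927021980285645)
[ 524.97630307 -232.43996061  203.        ] [(np.float64(52.1), np.float64(92.2)), (np.float64(5.7), np.float64(3.1))]
w4 (332, 137) [321 128  28  35 597] ((334.330078125, 144.8486785888672), (32.520355224609375, 20.319965362548828), 75.3791275024414)
[ 506.71790664 -245.06359177  203.        ] [(np.float64(13.3), np.float64(19.0)), (np.float64(21.7), np.float64(-70.8))]
plate [ 507.25378185 -245.02725505  128.        ]
tcp [ 452.08937834 -299.09933449  249.61911436] [3.14068257e+00 3.02063200e-04 1.64164542e+00]
```

carry_out(
  plan=[
    {"tx": 18,"ty": 18,"tz": 0,"rx": 0,"ry": 0,"rz": 0.13},
    {"tx": 18,"ty": 18,"tz": 0,"rx": 0,"ry": 0,"rz": 0.131},
    {"tx": 18.8,"ty": 18,"tz": 0,"rx": 0,"ry": 0,"rz": 0},
    {"tx": 0,"ty": 0,"tz": -20,"rx": 0,"ry": 0,"rz": 0},
    {"tx": 0,"ty": 0,"tz": -18,"rx": 0,"ry": 0,"rz": 0},
    {"tx": 0,"ty": 0,"tz": 0,"rx": 0,"ry": 0,"rz": 0},
    {"tx": 0,"ty": 0,"tz": 0,"rx": 0,"ry": 0,"rz": 0},
  ],
)

```text
time: 8.8
tool_pos: [506.9, -245.5, 211.4]
tcp_rot: [3.142, -0.0, 1.903]
contact_force: [-0.1, 0.8, -0.3]
grip_width: 91.8
finger_force: 0.0
```

```bash
python3 - <<'E'
from h import *
d4,d=load('w4'),load('w5'); im=d['im'].astype(int); u,v=map(int,proj(d,[506.7,-245,203])); print(u,v)
p=cv2.cvtColor(d['im'],cv2.COLOR_RGB2GRAY)[v-22:v+23,u-22:u+23]
t,m=cv2.threshold(p,0,255,cv2.THRESH_OTSU+cv2.THRESH_BINARY_INV); print(t)
for thr in (110,125,140,155):
    n,l,s,c=cv2.connectedComponentsWithStats((p<thr).astype('uint8'),connectivity=4); k=l[22,22]
    if k:
        r=cv2.minAreaRect(cv2.findContours((l==k).astype('uint8'),0,1)[0][0]); q=(r[0][0]+u-22,r[0][1]+v-22); print(thr,s[k],r[1:],tri((d4,334.33,144.85),(d,*q)))
s=load('s2'); print('side top centre check',proj(s,[506.8,-245,203]))
E
```

```text
405 152
166.0
155 [ 12   6  23  35 562] ((31.835086822509766, 19.156349182128906), 80.90972137451172) (array([ 506.58132771, -245.04467512,  204.85701274]), [np.float64(0.24794862028113163), np.float64(0.24794862028113548)])
side top centre check (np.float64(264.28004351900324), np.float64(221.60941394528282))
```

Two views agree: handle top at (506.6, -245.0, 205). Descend and grip.

carry_out(
  plan=[
    {"tx": 0,"ty": 0.4,"tz": -22,"rx": 0,"ry": 0,"rz": 0},
    {"tx": 0,"ty": 0,"tz": -22,"rx": 0,"ry": 0,"rz": 0},
    {"tx": 0,"ty": 0,"tz": -20,"rx": 0,"ry": 0,"rz": 0},
    {"tx": 0,"ty": 0,"tz": 0,"rx": 0,"ry": 0,"rz": 0},
    {"tx": 0,"ty": 0,"tz": 0,"rx": 0,"ry": 0,"rz": 0},
  ],
)

```text
time: 9.3
tool_pos: [507.1, -245.9, 148.5]
tcp_rot: [3.141, 0.001, 1.902]
contact_force: [-0.4, -0.4, 0.9]
grip_width: 92.2
finger_force: 0.0
```

carry_out(
  plan=[
    {"tx": 0,"ty": 0,"tz": 0,"rx": 0,"ry": 0,"rz": 0},
    {"tx": 0,"ty": 0,"tz": 0,"rx": 0,"ry": 0,"rz": 0},
    {"tx": 0,"ty": 0,"tz": 0,"rx": 0,"ry": 0,"rz": 0},
    {"tx": 0,"ty": 0,"tz": 0,"rx": 0,"ry": 0,"rz": 0},
    {"tx": 0,"ty": 0,"tz": 0,"rx": 0,"ry": 0,"rz": 0},
    {"tx": 0,"ty": 0,"tz": 0,"rx": 0,"ry": 0,"rz": 0},
    {"tx": 0,"ty": 0,"tz": 0,"rx": 0,"ry": 0,"rz": 0},
    {"tx": 0,"ty": 0,"tz": 0,"rx": 0,"ry": 0,"rz": 0},
    {"tx": 0,"ty": 0,"tz": 0,"rx": 0,"ry": 0,"rz": 0},
    {"tx": 0,"ty": 0,"tz": 0,"rx": 0,"ry": 0,"rz": 0},
    {"tx": 0,"ty": 0,"tz": 0,"rx": 0,"ry": 0,"rz": 0},
    {"tx": 0,"ty": 0,"tz": 0,"rx": 0,"ry": 0,"rz": 0},
  ],
  gripper=1,
)

```text
time: 10.5
tool_pos: [506.4, -245.5, 147.2]
tcp_rot: [3.142, -0.0, 1.902]
contact_force: [0.1, 0.1, 0.2]
grip_width: 19.6
finger_force: 30.0
```

carry_out(
  plan=[
    {"tx": 0,"ty": 0,"tz": 8,"rx": 0,"ry": 0,"rz": 0},
    {"tx": 0,"ty": 0,"tz": 16,"rx": 0,"ry": 0,"rz": 0},
    {"tx": 0,"ty": 0,"tz": 22,"rx": 0,"ry": 0,"rz": 0},
    {"tx": 0,"ty": 0,"tz": 22,"rx": 0,"ry": 0,"rz": 0},
    {"tx": 0,"ty": 0,"tz": 22,"rx": 0,"ry": 0,"rz": 0},
    {"tx": 0,"ty": 0,"tz": 22,"rx": 0,"ry": 0,"rz": 0},
    {"tx": 0,"ty": 0,"tz": 22,"rx": 0,"ry": 0,"rz": 0},
    {"tx": 0,"ty": 0,"tz": 20,"rx": 0,"ry": 0,"rz": 0},
    {"tx": 0,"ty": 0,"tz": 16,"rx": 0,"ry": 0,"rz": 0},
    {"tx": 0,"ty": 0,"tz": 0,"rx": 0,"ry": 0,"rz": 0},
    {"tx": 0,"ty": 0,"tz": 0,"rx": 0,"ry": 0,"rz": 0},
    {"tx": 0,"ty": 0,"tz": 0,"rx": 0,"ry": 0,"rz": 0},
  ],
)

```text
time: 11.7
tool_pos: [506.0, -245.2, 316.1]
tcp_rot: [-3.14, -0.002, 1.902]
contact_force: [0.4, -0.6, -0.4]
grip_width: 19.6
finger_force: 30.0
```

```bash
python3 - <<'E'
from h import *
a=save('side','s3'); c=save('scene','c3'); w=save('wrist','w6')
f=lambda i,x,y,W,H: cv2.resize(i[y:y+H,x:x+W,::-1],(400,280),interpolation=cv2.INTER_NEAREST)
for n in ('s3','c3','w6'): print(n,[tuple(np.round(proj(load(n),p),1)) for p in ([506.5,-245.3,188],[506.5,-245.3,248],[506.5,-245.3,298],[495,88,150])])
S=load('s3');C=load('c3');
g=[]
for i,n in ((a,'s3'),(c,'c3')):
    u,v=map(int,proj(load(n),[506.5,-245.3,225])); x,y=u-50,v-35; print(x,y); g.append(f(i,x,y,100,70))
u,v=map(int,proj(C,[495,88,150])); print(u-50,v-35); g.append(f(c,u-50,v-35,100,70)); g.append(f(w,0,0,640,400))
cv2.imwrite('pics/m3.png',np.vstack([np.hstack(g[:2]),np.hstack(g[2:])]))
E
```

```text
s3 [(np.float64(264.8), np.float64(228.9)), (np.float64(262.0), np.float64(199.4)), (np.float64(259.5), np.float64(172.8)), (np.float64(254.8), np.float64(145.3))]
c3 [(np.float64(386.5), np.float64(133.3)), (np.float64(389.2), np.float64(114.1)), (np.float64(391.6), np.float64(97.0)), (np.float64(378.4), np.float64(241.2))]
w6 [(np.float64(321.0), np.float64(190.6)), (np.float64(321.0), np.float64(211.1)), (np.float64(321.0), np.float64(237.4)), (np.float64(406.0), np.float64(-83.2))]
213 176
338 86
328 206
```

View pics/m3.png

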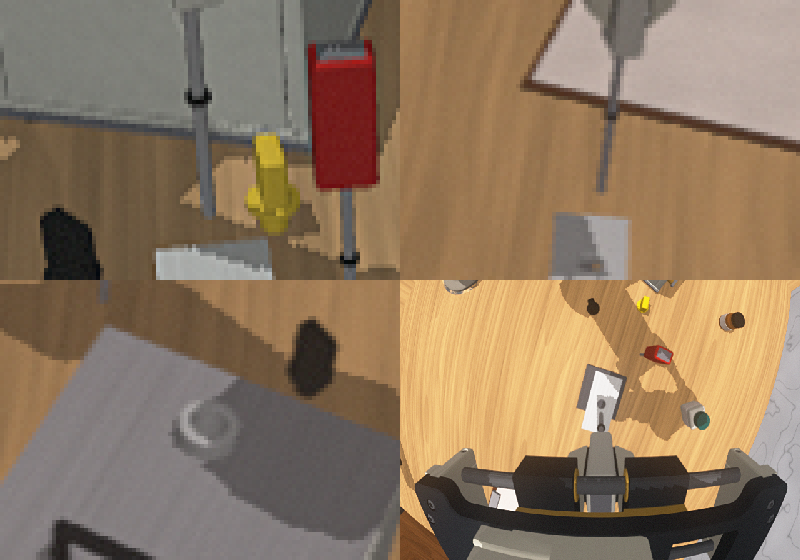

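The picture shows the thermometer hanging from the fingers clear of the stand: ring at side (262,200), tip at side (265,230) and tip at scene (388,134). The port is at scene (379,242). I'll carry it over to above the port and compare the stem and port in the same cameras there.

carry_out(
  plan=[
    {"tx": 0,"ty": 12,"tz": 0,"rx": 0,"ry": 0,"rz": 0},
    {"tx": -1,"ty": 25,"tz": 0,"rx": 0,"ry": 0,"rz": 0},
    {"tx": -1,"ty": 36,"tz": 0,"rx": 0,"ry": 0,"rz": 0},
    {"tx": -1,"ty": 36,"tz": 0,"rx": 0,"ry": 0,"rz": 0},
    {"tx": -1,"ty": 36,"tz": 0,"rx": 0,"ry": 0,"rz": 0},
    {"tx": -1,"ty": 36,"tz": 0,"rx": 0,"ry": 0,"rz": 0},
    {"tx": -1,"ty": 36,"tz": 0,"rx": 0,"ry": 0,"rz": 0},
    {"tx": -1,"ty": 36,"tz": 0,"rx": 0,"ry": 0,"rz": 0},
    {"tx": -1,"ty": 36,"tz": 0,"rx": 0,"ry": 0,"rz": 0},
    {"tx": -1,"ty": 25,"tz": 0,"rx": 0,"ry": 0,"rz": 0},
    {"tx": -1,"ty": 14,"tz": 0,"rx": 0,"ry": 0,"rz": 0},
    {"tx": -1,"ty": 5.5,"tz": 0,"rx": 0,"ry": 0,"rz": 0},
  ],
)

```text
time: 13.05
tool_pos: [495.0, 89.4, 317.2]
tcp_rot: [-3.141, -0.0, 1.904]
contact_force: [0.4, -0.1, -1.3]
grip_width: 19.8
finger_force: 30.0
```

carry_out(
  plan=[
    {"tx": 0,"ty": 0,"tz": 0,"rx": 0,"ry": 0,"rz": 0},
    {"tx": 0,"ty": 0,"tz": 0,"rx": 0,"ry": 0,"rz": 0},
    {"tx": 0,"ty": 0,"tz": 0,"rx": 0,"ry": 0,"rz": 0},
  ],
)

```text
time: 13.35
tool_pos: [495.5, 87.0, 317.2]
tcp_rot: [-3.141, 0.0, 1.9]
contact_force: [-0.4, -0.4, -1.4]
grip_width: 19.6
finger_force: 30.0
```

```bash
python3 - <<'E'
from h import *
a=save('side','s4'); c=save('scene','c4'); w=save('wrist','w7'); P=bot.get_obs()['tool_pos']; print(P)
g=[]
for i,n in ((a,'s4'),(c,'c4'),(w,'w7')):
    d=load(n); print(n,[tuple(np.round(proj(d,p),1)) for p in ([P[0],P[1],P[2]-129],[P[0],P[1],P[2]-69],[495,88,150])])
    u,v=map(int,proj(d,[495,88,180])); x,y=u-33,max(v-35,0); print(x,y); g.append(cv2.resize(i[y:y+75,x:x+66,::-1],(396,450),interpolation=cv2.INTER_NEAREST))
cv2.imwrite('pics/m4.png',cv2.resize(np.hstack(g[:2]),(792,450))); cv2.imwrite('pics/m5.png',g[2])
# port ring in w3: inner bore / outer ring
from scipy.optimize import least_squares
d=load('w3'); u,v=map(int,proj(d,[495,88,150])); im=cv2.cvtColor(d['im'],cv2.COLOR_RGB2GRAY)[v-20:v+21,u-20:u+21]; print(u,v)
for thr in (205,215,225,235):
    n,l,s,cc=cv2.connectedComponentsWithStats((im>thr).astype('uint8'))
    k=1+np.argmax(s[1:,4]); m=(l==k).astype('uint8'); cn,h=cv2.findContours(m,cv2.RETR_CCOMP,cv2.CHAIN_APPROX_NONE)
    for q,hh in zip(cn,h[0]):
        if len(q)>12: e=cv2.fitEllipse(q); print(thr,s[k],hh[3],np.round(e[0],1),np.round(e[1],1),onz(d,e[0][0]+u-20,e[0][1]+v-20,150).round(1))
E
```

```text
[495.52459218  87.31559222 317.19369718]
s4 [(np.float64(253.6), np.float64(130.1)), (np.float64(251.1), np.float64(104.7)), (np.float64(254.8), np.float64(145.3))]
220 98
c4 [(np.float64(380.0), np.float64(229.2)), (np.float64(383.1), np.float64(209.5)), (np.float64(378.4), np.float64(241.2))]
346 196
w7 [(np.float64(320.5), np.float64(189.8)), (np.float64(320.4), np.float64(210.3)), (np.float64(320.2), np.float64(179.8))]
287 151
510 114
205 [  5   0  36  41 620] -1 [21.6 19.2] [32.4 39.1] [495.2  89.5 150. ]
205 [  5   0  36  41 620] 0 [20.4 19.6] [19.4 25.2] [494.6  88.3 150. ]
215 [  6   1  30  38 551] -1 [20.3 19.6] [29.3 37.3] [494.5  88.2 150. ]
215 [  6   1  30  38 551] 0 [20.4 19.7] [19.5 25.2] [494.7  88.3 150. ]
225 [  6   1  30  38 514] -1 [20.2 19.6] [28.8 36.9] [494.4  88.2 150. ]
225 [  6   1  30  38 514] 0 [20.3 19.7] [19.9 25.4] [494.6  88.2 150. ]
235 [  6   1  29  38 455] -1 [19.9 19.4] [28.2 36.1] [494.1  88.1 150. ]
235 [  6   1  29  38 455] 0 [20.2 19.7] [20.6 26. ] [494.5  88.1 150. ]
```

View pics/m4.png

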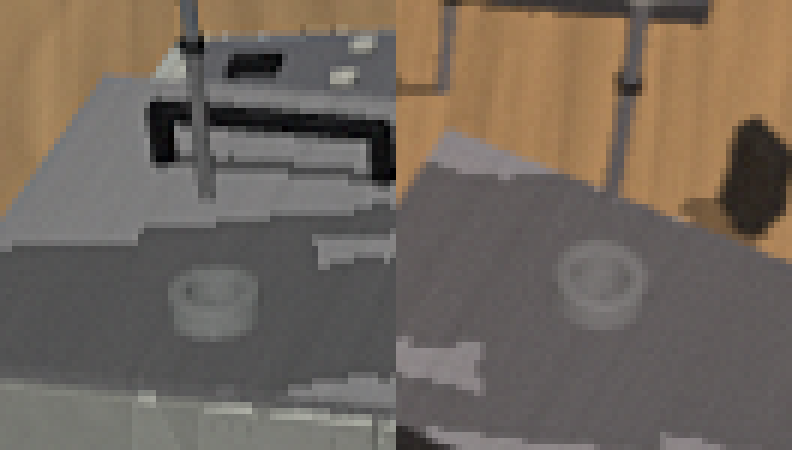

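The picture shows the stem above the port: tip at side (254,131) and port at side (255,146); tip at scene (382,229) and port at scene (380,241). They are lined up to about 1–2 mm. I'll check the tip and stem numerically in the wrist view.

```bash
python3 - <<'E'
from h import *
g=[cv2.cvtColor(load(n)['im'],cv2.COLOR_RGB2GRAY).astype(int) for n in ('w6','w7')]
for G in g:
    print()
    for r in range(176,226,3): print(r,*G[r,309:333])
E
```

```text
176 241 242 242 246 240 173 112 110 115 111 114 113 111 98 82 83 87 82 83 132 168 179 178 178
179 242 242 243 244 239 173 123 109 108 113 113 109 106 91 90 86 84 91 124 156 174 178 177 180
182 242 241 241 242 242 231 187 169 158 137 127 116 109 107 115 123 144 167 178 181 179 179 179 184
185 243 241 242 244 236 179 177 180 180 181 183 183 180 180 180 177 185 183 179 180 177 181 182 184
188 242 242 242 243 240 218 183 183 177 159 144 122 128 133 160 186 187 179 184 176 178 180 183 187
191 240 241 241 241 234 190 180 179 156 122 109 107 101 108 123 153 184 182 180 181 181 181 182 179
194 241 241 242 241 238 224 184 184 151 108 103 107 106 102 105 141 179 178 179 181 184 182 179 177
197 241 241 241 240 243 241 191 178 148 114 103 103 105 104 109 140 181 177 178 186 179 182 178 177
200 241 239 241 241 235 181 176 179 149 111 99 106 106 104 97 134 184 180 179 182 181 178 178 180
203 239 238 242 242 242 238 190 182 143 96 102 109 102 104 100 135 180 184 181 183 182 176 178 182
206 239 241 241 241 235 179 168 116 74 62 58 59 56 54 56 74 112 164 177 183 179 175 178 179
209 240 240 240 242 24
[... 1524 characters left out ...]
146 142 137 143 145 143 145 140
206 146 142 144 137 140 143 133 93 64 49 50 48 51 51 47 64 83 127 144 147 144 138 141 144
209 141 139 140 143 142 138 67 48 63 82 101 98 102 97 77 65 53 53 129 144 140 142 139 136
212 140 143 140 146 139 138 70 53 88 104 102 103 107 102 102 89 48 57 111 131 142 135 137 143
215 142 140 142 141 141 150 134 95 96 103 101 102 97 102 100 94 96 124 137 138 139 138 133 133
218 132 134 137 134 136 138 135 133 131 136 137 134 136 136 135 135 134 137 133 134 134 134 131 135
221 133 136 137 131 136 135 134 135 131 133 136 139 132 135 134 129 134 136 134 138 132 132 129 132
224 134 139 134 136 137 135 131 133 136 132 134 132 133 135 136 139 136 136 133 133 133 133 133 134
```

The wrist view shows the stem on the tool axis: columns 317.5–324, tip at about row 190. The port rim reads about 2 px nearer +y. I'll nudge +y, lower the tip to just above the port, and compare at nearly the same depth.

carry_out(
  plan=[
    {"tx": 0,"ty": 1.5,"tz": -10,"rx": 0,"ry": 0,"rz": 0},
    {"tx": 0,"ty": 0.5,"tz": -10,"rx": 0,"ry": 0,"rz": 0},
    {"tx": 0,"ty": 0,"tz": -8,"rx": 0,"ry": 0,"rz": 0},
    {"tx": 0,"ty": 0,"tz": 0,"rx": 0,"ry": 0,"rz": 0},
    {"tx": 0,"ty": 0,"tz": 0,"rx": 0,"ry": 0,"rz": 0},
    {"tx": 0,"ty": 0,"tz": 0,"rx": 0,"ry": 0,"rz": 0},
  ],
)

```text
time: 14.1
tool_pos: [495.6, 90.1, 289.5]
tcp_rot: [3.141, 0.0, 1.902]
contact_force: [-0.8, -0.2, -0.4]
grip_width: 19.8
finger_force: 30.0
```

```bash
python3 - <<'E'
from h import *
P=bot.get_obs()['tool_pos'];print(P)
save('wrist','w8');d=load('w8')
print(proj(d,[494.8,88.1,150]),proj(d,[P[0],P[1],P[2]-129]))
G=cv2.cvtColor(d['im'],cv2.COLOR_RGB2GRAY).astype(int)
for r in range(164,216,2): print(r,*G[r,300:342])
E
```

```text
[495.61186551  90.05556428 289.53787018]
(np.float64(318.94650984524776), np.float64(188.7030738468327)) (np.float64(320.3494113330203), np.float64(189.97322836535236))
164 144 145 145 144 141 146 147 148 148 149 148 146 144 144 142 143 146 147 150 149 147 146 145 145 146 144 147 146 144 141 140 146 139 140 142 142 143 146 144 146 151 150
166 144 145 146 144 143 148 147 148 148 146 148 144 141 140 139 147 149 148 147 147 145 148 141 146 145 145 144 145 140 143 139 143 142 144 138 142 145 145 149 148 148 148
168 147 141 146 150 149 145 150 149 146 145 139 141 141 143 144 149 148 151 147 146 147 147 146 144 149 145 148 144 139 145 144 143 143 143 145 142 147 150 150 150 147 140
170 144 149 152 147 150 145 149 147 144 138 143 145 148 147 145 150 144 142 140 133 136 138 145 148 146 145 139 140 144 141 143 144 143 145 145 148 149 144 143 146 144 144
172 146 149 150 146 147 147 148 147 140 139 139 137 133 132 133 133 129 139 151 152 145 143 138 129 130 130 134 136 138 145 143 145 150 147 148 148 145 147 138 140 140 142
174 148 150 151 148 146 142 141 139 141 134 133 137 152 173 182 199 200
[... 2781 characters left out ...]
142 141 140 140 142 147 143 144 141 138 138 140
208 142 142 141 143 143 142 146 149 145 140 144 140 144 143 137 77 55 47 56 71 76 88 70 57 50 50 68 133 145 142 142 133 145 145 144 139 143 138 138 143 136 142
210 143 141 142 144 145 146 144 144 144 140 144 142 144 144 120 57 48 74 98 101 106 109 104 98 77 46 46 117 136 140 141 144 145 141 144 143 138 144 142 138 139 138
212 146 144 145 147 146 145 138 142 142 145 143 138 142 147 137 63 52 86 101 99 101 107 104 101 87 54 51 108 139 147 142 147 143 139 139 140 139 140 138 135 138 135
214 146 141 147 147 145 143 143 143 144 141 142 141 139 141 135 88 67 85 103 103 106 99 101 98 84 59 84 135 145 146 142 140 140 141 145 138 138 139 135 139 135 137
```

The profile is clear: port centre at (319.2, 188.6), which agrees with the estimate; tip centre at about (320.7, 190.7).

```bash
python3 - <<'E'
from h import *
d=load('w8'); p=onz(d,319.2,188.6,150); t=onz(d,320.7,190.7,160.5); print(p,t,p-t)
c=tri((load('w8'),319.2,188.6),(load('w3'),510.4,113.6)); print('port tri',c)
# ring band centre row check
r=onz(d,320.6,210.0,220.5); print('ring',r, bot.get_obs()['tool_pos'])
E
```

```text
[495.00476527  88.28321222 150.        ] [496.17192523  89.46771653 160.5       ] [ -1.16715996  -1.1845043  -10.5       ]
port tri (array([494.85839815,  88.33921061, 149.82189461]), [np.float64(0.18687631790428727), np.float64(0.1868763179043504)])
ring [495.70484303  90.43762225 220.5       ] [495.66885701  90.03324569 289.63483936]
```

carry_out(
  plan=[
    {"tx": -0.5,"ty": -0.8,"tz": 0,"rx": 0,"ry": 0,"rz": 0},
    {"tx": -0.4,"ty": -0.7,"tz": 0,"rx": 0,"ry": 0,"rz": 0},
    {"tx": 0,"ty": 0,"tz": 0,"rx": 0,"ry": 0,"rz": 0},
    {"tx": 0,"ty": 0,"tz": -5,"rx": 0,"ry": 0,"rz": 0},
    {"tx": 0,"ty": 0,"tz": -7,"rx": 0,"ry": 0,"rz": 0},
    {"tx": 0,"ty": 0,"tz": -7,"rx": 0,"ry": 0,"rz": 0},
    {"tx": 0,"ty": 0,"tz": -7,"rx": 0,"ry": 0,"rz": 0},
    {"tx": 0,"ty": 0,"tz": -7,"rx": 0,"ry": 0,"rz": 0},
    {"tx": 0,"ty": 0,"tz": -7,"rx": 0,"ry": 0,"rz": 0},
    {"tx": 0,"ty": 0,"tz": -5,"rx": 0,"ry": 0,"rz": 0},
    {"tx": 0,"ty": 0,"tz": 0,"rx": 0,"ry": 0,"rz": 0},
    {"tx": 0,"ty": 0,"tz": 0,"rx": 0,"ry": 0,"rz": 0},
  ],
)

```text
time: 15.35
tool_pos: [494.6, 88.5, 244.3]
tcp_rot: [3.141, 0.0, 1.902]
contact_force: [-0.4, -0.1, -0.3]
grip_width: 19.8
finger_force: 30.0
```

```bash
python3 - <<'E'
from h import *
P=bot.get_obs()['tool_pos'];print(P)
save('wrist','w9');d=load('w9')
print(proj(d,[495,88.3,150]),proj(d,[P[0],P[1],P[2]-69.2]))
G=cv2.cvtColor(d['im'],cv2.COLOR_RGB2GRAY).astype(int)
for r in range(180,232,2): print(r,*G[r,298:344])
E
```

```text
[494.59337132  88.52894355 244.30407118]
(np.float64(320.7468821602645), np.float64(201.12415978145435)) (np.float64(320.36409949503053), np.float64(210.34607846853842))
180 144 144 147 151 145 147 151 146 144 142 141 139 138 140 145 148 148 142 140 140 134 134 132 133 131 132 138 137 139 135 138 143 140 146 139 146 143 146 143 143 150 145 149 146 144 142
182 143 149 148 147 152 148 145 143 142 142 146 139 138 138 134 130 131 129 132 132 130 141 149 137 139 133 132 129 129 129 131 134 131 140 144 143 145 143 146 150 148 143 146 148 144 139
184 147 144 149 148 147 144 140 144 139 143 139 135 129 137 149 150 153 172 181 190 193 195 192 190 189 194 192 180 170 165 157 147 138 127 130 133 139 143 144 149 144 146 144 143 144 144
186 144 144 147 143 142 144 140 138 127 133 126 136 162 178 190 190 190 186 187 191 193 191 187 184 181 184 186 194 190 192 192 190 190 174 137 124 125 129 139 149 142 143 140 139 143 146
188 149 151 141 144 141 137 138 130 135 152 168 176 188 190 184 184 182 180 182 179 181 183 179 183 183 182 182 179 180 187 183 187 189 186 188 180 156 135 127 134 145 143 142 14
[... 3193 characters left out ...]
 138 137 136 132 135 135 138 136 136 132 137 134 136 136 133 134 136 130 136 133 132 135 134 134 133 133 125 125 137 142 139 139 141 142
226 139 139 141 147 142 134 130 128 137 130 138 134 135 131 132 135 139 135 132 134 136 135 133 133 133 133 131 131 135 132 134 134 135 132 133 134 128 127 129 127 131 134 137 139 143 136
228 143 143 144 149 144 126 129 133 131 134 137 137 131 134 133 134 133 133 132 137 136 134 135 133 137 135 133 130 138 135 130 135 135 137 129 134 136 133 132 130 123 136 138 140 137 139
230 144 143 144 146 140 124 128 132 132 135 133 132 135 134 135 137 134 137 132 137 132 133 133 139 133 135 135 137 130 136 133 133 133 133 134 136 137 131 129 132 122 132 136 134 139 141
```

The port and stem are concentric to under 1 mm (both at column 320.8). Final descent of 25 mm.

carry_out(
  plan=[
    {"tx": 0.2,"ty": 0,"tz": -4,"rx": 0,"ry": 0,"rz": 0},
    {"tx": 0,"ty": 0,"tz": -6,"rx": 0,"ry": 0,"rz": 0},
    {"tx": 0,"ty": 0,"tz": -6,"rx": 0,"ry": 0,"rz": 0},
    {"tx": 0,"ty": 0,"tz": -5,"rx": 0,"ry": 0,"rz": 0},
    {"tx": 0,"ty": 0,"tz": -3,"rx": 0,"ry": 0,"rz": 0},
    {"tx": 0,"ty": 0,"tz": -1,"rx": 0,"ry": 0,"rz": 0},
    {"tx": 0,"ty": 0,"tz": 0,"rx": 0,"ry": 0,"rz": 0},
    {"tx": 0,"ty": 0,"tz": 0,"rx": 0,"ry": 0,"rz": 0},
    {"tx": 0,"ty": 0,"tz": 0,"rx": 0,"ry": 0,"rz": 0},
    {"tx": 0,"ty": 0,"tz": 0,"rx": 0,"ry": 0,"rz": 0},
    {"tx": 0,"ty": 0,"tz": 0,"rx": 0,"ry": 0,"rz": 0},
    {"tx": 0,"ty": 0,"tz": 0,"rx": 0,"ry": 0,"rz": 0},
  ],
)

```text
time: 16.6
tool_pos: [494.7, 88.5, 219.3]
tcp_rot: [3.141, 0.0, 1.902]
contact_force: [0.0, 0.1, -0.7]
grip_width: 20.1
finger_force: 30.0
```

```bash
python3 - <<'E'
from h import *
P=bot.get_obs()['tool_pos'];print(P)
save('wrist','w10');d=load('w10')
print(proj(d,[495,88.3,150]),proj(d,[P[0],P[1],P[2]-69.2]))
G=cv2.cvtColor(d['im'],cv2.COLOR_RGB2GRAY).astype(int)
for r in range(194,230,3): print(r,*G[r,298:344])
E
```

```text
[494.73649104  88.51343192 219.29992559]
(np.float64(320.60562674324837), np.float64(210.6715016116261)) (np.float64(320.3752395303027), np.float64(210.365547653923))
194 147 143 147 144 142 140 135 133 131 124 139 164 178 190 189 191 190 192 190 191 190 186 185 182 184 187 189 188 191 193 191 197 195 179 161 142 127 126 132 144 150 148 145 140 140 141
197 148 145 140 138 138 124 131 157 176 185 184 188 189 185 183 180 181 181 179 181 181 178 178 182 183 183 182 179 180 179 181 184 188 187 191 191 190 179 156 132 131 139 141 144 145 144
200 144 142 138 132 141 167 188 192 190 190 186 182 182 176 172 173 169 176 182 149 108 99 102 106 100 102 135 181 171 177 172 174 179 180 181 188 182 184 186 183 153 132 132 143 144 150
203 141 143 128 148 177 184 185 184 186 186 188 180 182 182 183 183 184 190 188 148 101 102 105 108 105 99 133 190 186 186 181 179 172 159 180 179 182 180 183 191 191 172 142 124 145 146
206 148 142 165 186 188 191 187 187 186 181 166 132 171 180 185 185 186 178 119 64 45 47 46 48 47 43 67 103 164 183 186 185 185 172 137 168 183 182 179 182 185 181 176 156 133 137
209
[... 589 characters left out ...]
 133 135 134 134 137 132 142 138 134 136 136 134 137 132 137 133 134 137 130 133 132 135 137 135 135 139 151 182 185 169 156 141 140 146
221 152 145 145 141 154 164 141 133 129 131 139 136 134 137 134 134 139 134 136 136 132 135 134 135 135 138 139 137 136 134 132 131 134 135 133 134 131 130 133 136 154 149 142 142 146 141
224 143 144 139 142 137 134 126 127 129 131 138 137 134 134 134 140 133 134 135 134 136 130 137 134 134 133 130 137 132 135 130 137 133 140 136 132 135 135 128 123 142 147 144 141 144 138
227 139 142 137 141 137 127 130 132 131 134 136 137 138 135 137 136 138 137 137 133 134 138 133 138 135 137 133 137 133 135 140 133 137 131 133 131 134 134 132 131 126 138 139 139 143 143
```

The ring is concentric with the bore, level with the port top, and there is no contact. Handing in.

```bash
python3 -c "
from plant import bot
print(bot.close_job())"
```

```text
the job is handed in; nothing more can be done
None
```

The job is handed in, with no verdict returned: the stopper was left standing on the bench, and the thermometer is held upright in the middle of the port (within about 1 mm), its ring level with the port top and no contact force measured.

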